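# Put the hole saws away by size

## Task

Put the four hole saws away on the storage rail, one over each peg, in order of size: the smallest on the peg next to the red end block, growing to the largest next to the grey one. Each must stand upright, flat on the rail and roughly centred on its peg. Leave the glue bottle standing where it is.

Things in the scene. Friction and masses are not known exactly. Their poses are not given: they have to be found in the camera images.
- saw_32: blue hole saw, smallest of four: steel cup 32 mm across, 38 mm high, hollow and open at the bottom (wall 3 mm, hollow 33 mm deep), with a round bright shank 10 mm thick rising from the middle of its top, from 38 to 78 mm above the origin (lowest 4 mm: collar 18 mm across). Loose, about 90 g, upright at the start. Origin: centre of its underside; z up the shank
- saw_42: blue hole saw, second smallest of four: steel cup 42 mm across, 38 mm high, hollow and open at the bottom (wall 3 mm, hollow 33 mm deep), with a round bright shank 10 mm thick rising from the middle of its top, from 38 to 78 mm above the origin (lowest 4 mm: collar 18 mm across). Loose, about 120 g, upright at the start. Origin: centre of its underside; z up the shank
- saw_53: blue hole saw, second largest of four: steel cup 53 mm across, 38 mm high, hollow and open at the bottom (wall 3 mm, hollow 33 mm deep), with a round bright shank 10 mm thick rising from the middle of its top, from 38 to 78 mm above the origin (lowest 4 mm: collar 18 mm across). Loose, about 160 g, upright at the start. Origin: centre of its underside; z up the shank
- saw_64: blue hole saw, largest of four: steel cup 64 mm across, 38 mm high, hollow and open at the bottom (wall 3 mm, hollow 33 mm deep), with a round bright shank 10 mm thick rising from the middle of its top, from 38 to 78 mm above the origin (lowest 4 mm: collar 18 mm across). Loose, about 210 g, upright at the start. Origin: centre of its underside; z up the shank
- peg_a: fixed upright brass peg, number 1 of four alike (always a, b, c, d along the plywood rail, 80 mm apart): 8 mm thick, 18 mm high, on a thin black disc 38 mm across. A saw set over it hides it and stands on the rail, the two origins then level. Origin: centre of the peg's foot, on the rail's top, 18 mm above the bench; z up, y along the rail from peg_a to peg_d
- peg_b: fixed upright brass peg, number 2 of four alike (always a, b, c, d along the plywood rail, 80 mm apart): 8 mm thick, 18 mm high, on a thin black disc 38 mm across. A saw set over it hides it and stands on the rail, the two origins then level. Origin: centre of the peg's foot, on the rail's top, 18 mm above the bench; z up, y along the rail from peg_a to peg_d
- peg_c: fixed upright brass peg, number 3 of four alike (always a, b, c, d along the plywood rail, 80 mm apart): 8 mm thick, 18 mm high, on a thin black disc 38 mm across. A saw set over it hides it and stands on the rail, the two origins then level. Origin: centre of the peg's foot, on the rail's top, 18 mm above the bench; z up, y along the rail from peg_a to peg_d
- peg_d: fixed upright brass peg, number 4 of four alike (always a, b, c, d along the plywood rail, 80 mm apart): 8 mm thick, 18 mm high, on a thin black disc 38 mm across. A saw set over it hides it and stands on the rail, the two origins then level. Origin: centre of the peg's foot, on the rail's top, 18 mm above the bench; z up, y along the rail from peg_a to peg_d
- red_stop: fixed red block, 30 mm along the rail, 80 mm across it, 22 mm high, at one end of the rail, 70 mm beyond the nearest peg (peg_a or peg_d, it differs from start to start); it marks the end for the smallest size. A grey block of the same shape is at the other end. Origin: centre of its underside, on the rail's upper face
- glue: yellow glue bottle with an orange cap, 60 mm in diameter, 170 mm tall, loose, standing on the bench to the left of the rail; not part of the job. Origin: centre of its underside; z up
There are look-alikes about, which are no part of the job. Leave any orange look-alike of the saw_32 alone.

How it is judged:
At the end, for the whole second after the job is handed in: Counted from the red block, the pegs carry the hole saws in the order 32, 42, 53, 64 mm: each with its centre within 12 mm of its peg horizontally, its underside less than 5 mm above the rail, upright to within 0.1 rad, and at rest (below 20 mm/s) (((horizontal distance between red_stop and peg_a below 0.1 m and horizontal distance between saw_32 and peg_a below 0.012 m and z of saw_32 in the frame of peg_a below 0.005 m and angle between each of saw_32, saw_42, saw_53, saw_64's own z axis and vertical below 0.1 rad and horizontal distance between saw_42 and peg_b below 0.012 m and z of saw_42 in the frame of peg_b below 0.005 m and horizontal distance between saw_53 and peg_c below 0.012 m and z of saw_53 in the frame of peg_c below 0.005 m and horizontal distance between saw_64 and peg_d below 0.012 m and z of saw_64 in the frame of peg_d below 0.005 m) or (horizontal distance between red_stop and peg_d below 0.1 m and horizontal distance between saw_32 and peg_d below 0.012 m and z of saw_32 in the frame of peg_d below 0.005 m and angle between each of saw_32, saw_42, saw_53, saw_64's own z axis and vertical below 0.1 rad and horizontal distance between saw_42 and peg_c below 0.012 m and z of saw_42 in the frame of peg_c below 0.005 m and horizontal distance between saw_53 and peg_b below 0.012 m and z of saw_53 in the frame of peg_b below 0.005 m and horizontal distance between saw_64 and peg_a below 0.012 m and z of saw_64 in the frame of peg_a below 0.005 m)) and linear speed of each of saw_32, saw_42, saw_53, saw_64 below 0.02 m/s); the robot touches nothing.
It fails at once if the glue bottle is moved by more than 30 mm or tipped (distance of glue from where it was at the start of the episode above 0.03 m or angle between glue's own z axis and vertical above 0.2 rad).
It also fails if it takes over 93 s, if anything falls off the work surface, if the arm or the gripper's body presses on something with over 40 N, if the wrist force passes 120 N, or if a joint passes its speed limit or range.

## Robot

A 6-joint arm with a two-finger parallel gripper is mounted at the origin on the work surface. World frame = base frame: x ahead of the robot, y to its left, z up, the work surface at z = 0. Lengths are in m, angles in rad, forces in N, time in s.
With the tool pointing down it reaches from about 0.325 to 1 m from the base axis. Payload 5.1 kg.
Tool frame: the origin (TCP) lies on the centre line of the jaws, within the pads' length; the fingertips stand ahead of it and the grasp point (between the pads) lies 3 mm ahead of it (tips_ahead is the z of the fingertips in the tool frame, in m); z points along the fingers, y is the direction in which the jaws open and shut (so a half turn about z gives the same grasp; the last joint's range is limited). The gripper opens to 85 mm and grips with 20 to 120 N. Pads are 22 mm wide; open, the fingers measure 114 mm over their backs; the gripper's body (76 mm by 85 mm) begins 54 mm behind the grasp point. The pads swing forward as they close: fully open they stand 13 mm farther back than shut.
Start: joints at [1.19, 0.124, 1.65, -0, 1.367, -0.083], TCP at [0.191, 0.621, 0.225] pointing down, gripper open.
Joint ranges: [-2.61, 2.61], [-1.02, 2.33], [0.03, 2.71], [-1.35, 4.49], [0.32, 2.68], [-2.91, 2.91]. Speed limits (rad/s): [2.57, 2.57, 3.14, 3.14, 3.14, 3.14].

## Interface

Orientations are given as a unit quaternion [x, y, z, w].
In Python, from bench import move_pose, move_straight, goto_joints, gripper_to, hold, solve_ik, camera, camera_info, MotionError, hand_in, current_time, current_joint_positions, current_qvel, current_effort, current_tcp_pos, current_tool_rot, current_ft_force, current_ft_torque, current_width, tips_ahead gives the robot as it stands. The module is installed in compiled form; this text tells all that it offers. Calls block until the motion is done:
- move_pose(position, orientation): joint-space move of the TCP to a pose.
- move_straight(position, speed=0.15, attitude=None): straight line of the TCP; attitude=None keeps the orientation; speed is the mean speed in m/s.
- goto_joints(angles): joint-space move.
- gripper_to(opening, force=None): finger opening in m; force is the grip in N (None keeps the last); returns when the fingers have stopped.
- hold(seconds).
- solve_ik(position, orientation): joint angles nearest the present ones, or None.
- camera(name): name is "side" or "top" or "wrist"; returns the picture (400x640x3 uint8, red, green, blue); there is no depth.
- camera_info(name): a dict with "fx", "fy", "cx", "cy" (pixels), "cam_to_world" (4x4, takes a point from camera to world coordinates); the wrist camera has in their place "mount" (4x4, takes a point from camera to tool coordinates, whose origin is the TCP and whose axes are the flange's). Camera axes: x right, y down, z forward; pixel columns grow to the right and rows downward; lengths in m; the calibration is good to about 2 mm. A picture is of the moment at which its call begins: read the wrist's pose just before it. camera_info takes no time and is no camera call.
A pose or a line that the arm cannot do raises MotionError and nothing moves.
- hand_in(): hands the job in, once; it reports no verdict.
Readings, each from a call of its own:
- current_time(): time.
- current_joint_positions(): joint angles.
- current_qvel(): joint speeds.
- current_effort(): joint torques, N m.
- current_tcp_pos(): TCP position.
- current_tool_rot(): TCP orientation.
- current_ft_force(): force on the tool from outside, world axes, zero at the start.
- current_ft_torque(): the same for the moment, N m.
- current_width(): finger opening in m.
Only numpy, scipy, OpenCV 4.12 (cv2) and the standard library are available. Lean on these libraries where they do the work, as an engineer would, in place of code of your own. Each camera call takes 0.05 s, during which the arm holds its last target.

## Working session

There is one attempt and no reset: what is moved stays moved. The work goes in short steps, each a Python script; the robot and the scene stay as the last script left them, time stands still between calls to the robot, and variables do not carry over. Pictures are saved under pics/ and viewed, and the job is handed in when it is done.

```bash
mkdir -p pics; ls; python3 - <<'E'
from bench import *
import cv2,numpy as np
np.set_printoptions(precision=4,suppress=True)
print(current_time(),current_tcp_pos(),current_tool_rot(),tips_ahead if not callable(tips_ahead) else tips_ahead(),current_width())
for n in ["side","top","wrist"]:
    im=camera(n); cv2.imwrite(f"pics/{n}0.png",im[:,:,::-1]); print(n,camera_info(n))
E
```

```text
pics
0.0 [0.1905 0.6208 0.224 ] [ 0.1483  0.9889 -0.001  -0.0002] 0.022 0.085112976314885
side {'fx': 394.09132193966695, 'fy': 394.09132193966695, 'cx': 323.8382275504983, 'cy': 199.48789371285145, 'cam_to_world': array([[ 0.9858, -0.1   ,  0.1352,  0.402 ],
       [-0.1681, -0.5758,  0.8002, -0.6247],
       [-0.0022, -0.8115, -0.5844,  0.5905],
       [ 0.    ,  0.    ,  0.    ,  1.    ]])}
top {'fx': 430.07861671469806, 'fy': 430.07861671469806, 'cx': 313.01305032818254, 'cy': 198.891338217044, 'cam_to_world': array([[-0.0085, -0.9959,  0.0903,  0.4195],
       [-1.    ,  0.0088,  0.0027,  0.0898],
       [-0.0035, -0.0903, -0.9959,  1.0245],
       [ 0.    ,  0.    ,  0.    ,  1.    ]])}
wrist {'fx': 294.0934424124852, 'fy': 294.0934424124852, 'cx': 317.1334243438671, 'cy': 201.8022258295193, 'mount': array([[-0.0006, -0.9528, -0.3036,  0.0772],
       [ 1.    , -0.0006, -0.0003, -0.0002],
       [ 0.0001, -0.3036,  0.9528, -0.1494],
       [ 0.    ,  0.    ,  0.    ,  1.    ]])}
```

View pics/top0.png

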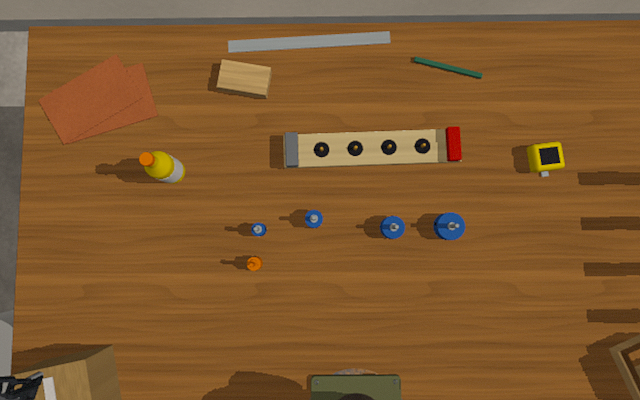

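View pics/side0.png

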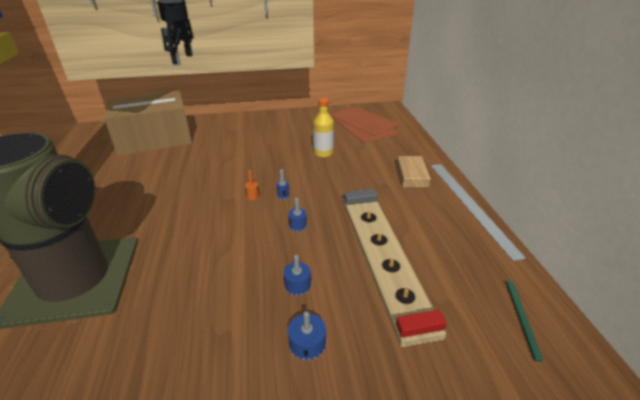

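View pics/wrist0.png

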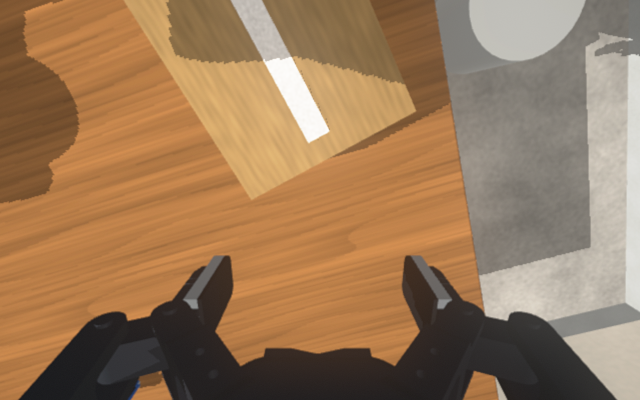

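The red block is at top-view (454,144) and the grey one at (291,149). Peg discs are at (422,146), (389,147), (355,148) and (321,149).

Candidates for saws in the top view:
- Blue (259,230), (313,219), (392,228) and (450,226) are the 32, 42, 53 and 64 saws by size.
- Orange (254,264) is the look-alike for saw_32, so I'll leave it alone.
- The glue bottle is at (165,165), and the arm can stay well clear of it.

Next I'll fit the positions from two cameras.

```bash
cat > loc.py <<'E'
import cv2,numpy as np
from scipy.optimize import least_squares
from bench import camera,camera_info
np.set_printoptions(precision=4,suppress=True)
def proj(n,P):
    c=camera_info(n);T=np.linalg.inv(c["cam_to_world"]);P=np.atleast_2d(P)
    q=P@T[:3,:3].T+T[:3,3]
    return np.c_[c["fx"]*q[:,0]/q[:,2]+c["cx"],c["fy"]*q[:,1]/q[:,2]+c["cy"]]
def back(n,uv,z):
    c=camera_info(n);M=c["cam_to_world"]
    d=M[:3,:3]@[(uv[0]-c["cx"])/c["fx"],(uv[1]-c["cy"])/c["fy"],1]
    return M[:3,3]+d*(z-M[2,3])/d[2]
th=np.linspace(0,2*np.pi,60)
def cyl(x,y,r,z0,z1): return np.vstack([np.c_[x+r*np.cos(th),y+r*np.sin(th),0*th+z] for z in(z0,z1)])
def hullc(p):
    h=cv2.convexHull(p.astype(np.float32)); m=cv2.moments(h)
    return np.array([m["m10"],m["m01"]])/m["m00"],m["m00"]
def blobs(mask,amin):
    cs,_=cv2.findContours(mask.astype(np.uint8),cv2.RETR_EXTERNAL,cv2.CHAIN_APPROX_NONE)
    out=[]
    for c in cs:
        h=cv2.convexHull(c); 
        m=np.zeros(mask.shape,np.uint8); cv2.fillConvexPoly(m,h,1)
        ys,xs=np.nonzero(m)
        if len(xs)>amin: out.append((np.array([xs.mean(),ys.mean()]),len(xs)))
    return out
def blue(im):
    h=cv2.cvtColor(im,cv2.COLOR_RGB2HSV); return (h[...,0]>100)&(h[...,0]<125)&(h[...,1]>120)&(h[...,2]>40)
def fit(n,uv,r,z0,z1):
    g=back(n,uv,(z0+z1)/2)[:2]
    s=least_squares(lambda p:hullc(proj(n,cyl(p[0],p[1],r,z0,z1)))[0]-uv,g)
    return s.x,hullc(proj(n,cyl(*s.x,r,z0,z1)))[1]
E
python3 - <<'E'
from loc import *
R={32:.016,42:.021,53:.0265,64:.032}
for n in("top","side"):
    im=cv2.imread(f"pics/{n}0.png")[:,:,::-1].copy()
    bl=blobs(blue(im),60); bl.sort(key=lambda b:b[1]); print(n,[(b[0],b[1]) for b in bl])
    if n=="top":
        for b in bl:
            for d in (32,42,53,64):
                p,a=fit(n,b[0],R[d]/1,0,.038)
                print(" uv",b[0],d,p,"area meas/pred",b[1],round(a)) if abs(b[1]/a-1)<.3 else 0
    else:
        for b in bl:
            for d in (32,42,53,64):
                p,a=fit(n,b[0],R[d],0,.038)
                print(" uv",b[0],d,p,b[1],round(a)) if abs(b[1]/a-1)<.3 else 0
    h=cv2.cvtColor(im,cv2.COLOR_RGB2HSV)
    dk=(h[...,2]<60)
    print("dark",[(b[0],b[1],back(n,b[0],.019)) for b in blobs(dk,60) if b[1]<700])
    red=((h[...,0]<6)|(h[...,0]>174))&(h[...,1]>180)&(h[...,2]>80)
    print("red",[(b[0],b[1],back(n,b[0],.035)) for b in blobs(red,150)])
im=cv2.imread("pics/top0.png"); cv2.imwrite("pics/c0.png",cv2.resize(im[120:280,230:470],None,fx=3.3,fy=3.3,interpolation=cv2.INTER_CUBIC))
E
```

```text
top [(array([258.4025, 228.9811]), 159), (array([313.4032, 218.4822]), 253), (array([392.0067, 227.0179]), 447), (array([448.9075, 225.9236]), 681)]
 uv [258.4025 228.9811] 32 [0.4412 0.2202] area meas/pred 159 177
 uv [313.4032 218.4822] 42 [0.4642 0.092 ] area meas/pred 253 268
 uv [392.0067 227.0179] 53 [ 0.4431 -0.0904] area meas/pred 447 474
 uv [448.9075 225.9236] 64 [ 0.4446 -0.2228] area meas/pred 681 733
dark [(array([354.6043, 396.5829]), 187, array([0.0626, 0.0027, 0.019 ])), (array([345.9319, 375.2723]), 191, array([0.1092, 0.0215, 0.019 ])), (array([628.6033, 363.7107]), 121, array([ 0.1298, -0.6184,  0.019 ])), (array([549.0874, 155.4725]), 309, array([ 0.6088, -0.4665,  0.019 ])), (array([321.0809, 149.2948]), 173, array([0.6286, 0.0724, 0.019 ])), (array([354.7943, 147.9257]), 175, array([ 0.6312, -0.0076,  0.019 ])), (array([388.2343, 146.8229]), 175, array([ 0.6331, -0.0869,  0.019 ])), (array([421.936 , 145.5581]), 172, array([ 0.6354, -0.1669,  0.019 ])), (array([451.6387,  70.6555]), 119, array([ 0.818 , -0.2441,  0.019 ]))]
red [(array([453.1765, 143.7708]), 493
[... 335 characters left out ...]
] 660 805
 uv [306.7585 335.8031] 53 [ 0.4403 -0.2225] 1346 1115
 uv [306.7585 335.8031] 64 [ 0.4404 -0.2221] 1346 1516
dark [(array([404.9286, 295.7363]), 182, array([ 0.6308, -0.1686,  0.019 ])), (array([521.1832, 323.6238]), 202, array([ 0.8078, -0.2614,  0.019 ])), (array([119.7419, 292.3441]), 93, array([ 0.1076, -0.0701,  0.019 ])), (array([390.6818, 265.4167]), 132, array([ 0.6285, -0.089 ,  0.019 ])), (array([378.587 , 239.5326]), 92, array([ 0.6264, -0.0094,  0.019 ])), (array([368.2055, 217.0274]), 73, array([0.6245, 0.071 , 0.019 ])), (array([ 50.1298, 149.7099]), 131, array([-0.2367,  0.5527,  0.019 ]))]
red [(array([420.9787, 322.7492]), 937, array([ 0.6317, -0.2415,  0.035 ]))]
```

View pics/c0.png

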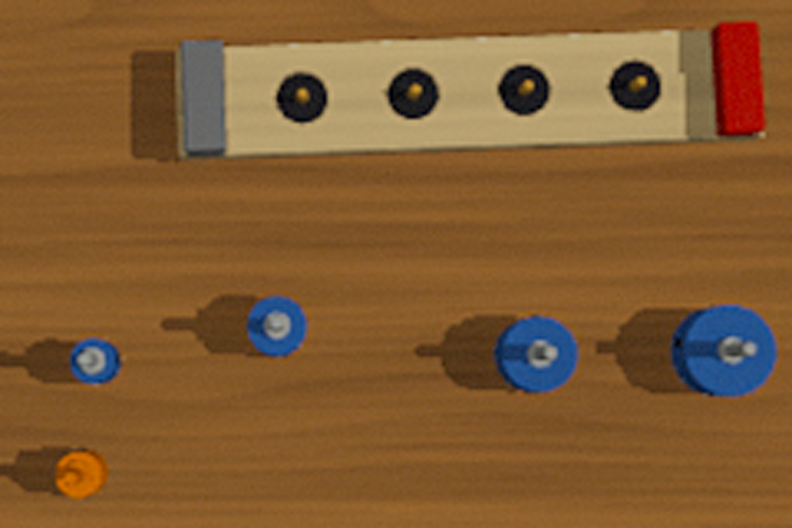

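The crop confirms it: four blue cups growing to the right, with the orange look-alike at bottom left left alone. The top and side fits agree within 4 mm, and the offset is the same for saws and pegs, so it cancels. I'll start with saw_64 onto the peg next to grey.

```bash
cat > act.py <<'E'
from bench import *
import numpy as np,cv2
np.set_printoptions(precision=4,suppress=True)
S={32:(.440,.220),42:(.462,.0915),53:(.441,-.090),64:(.4425,-.2225)}
P={32:(.633,-.168),42:(.631,-.088),53:(.629,-.0085),64:(.6265,.0717)}
Q=[0,1,0,0]; ZG=.070; ZH=.20
def pick(d):
    x,y=S[d]
    gripper_to(.045,40)
    move_pose([x,y,ZH],Q); print("hover",current_tcp_pos(),current_joint_positions(),current_time())
    move_straight([x,y,ZG],.12); print("down",current_tcp_pos(),current_ft_force())
    gripper_to(0,40); print("grip",current_width(),tips_ahead())
    move_straight([x,y,ZH],.15); print("lift",current_width(),current_ft_force(),current_time())
def place(d):
    x,y=P[d]
    move_pose([x,y,ZH],Q); print("over",current_tcp_pos(),current_width())
    move_straight([x,y,ZG+.028],.12); f0=current_ft_force()
    move_straight([x,y,ZG+.019],.04); print("dF",current_ft_force()-f0,current_tcp_pos(),current_width())
def release(d):
    x,y=P[d]
    gripper_to(.04); hold(.1)
    move_straight([x,y,ZH],.15); print("t",current_time())
E
python3 - <<'E'
from act import *
for q in ([0,1,0,0],[1,0,0,0]):
    print([solve_ik([*p,.2],q) for p in (S[64],P[64])])
pick(64)
cv2.imwrite("pics/w1.png",camera("wrist")[:,:,::-1]); cv2.imwrite("pics/s1.png",camera("side")[:,:,::-1])
E
```

```text
[array([-0.5743, -0.2092,  2.0152, -0.    ,  1.3355, -2.1451]), array([ 0.0288,  0.0984,  1.7208, -0.    ,  1.3224, -1.5419])]
[array([-0.5743, -0.2092,  2.0152, -0.    ,  1.3355,  0.9965]), array([ 0.0288,  0.0984,  1.7208, -0.    ,  1.3224,  1.5996])]
hover [ 0.4428 -0.2221  0.2   ] [-0.5734 -0.2091  2.0151  0.0002  1.3356 -2.1451] 3.7083
down [ 0.4432 -0.2229  0.071 ] [0.2079 0.3741 0.5211]Traceback (most recent call last):
  File "<stdin>", line 4, in <module>
  File "act.py", line 12, in pick
    gripper_to(0,40); print("grip",current_width(),tips_ahead())
                                                   ~~~~~~~~~~^^
TypeError: 'float' object is not callable
```

```bash
python3 -c "
import cv2,numpy as np
cv2.imwrite('pics/ws1.png',cv2.resize(np.hstack([cv2.imread('pics/w1.png'),cv2.imread('pics/s1.png')]),(800,250)))"
```

```text
[ WARN:0@0.011] global loadsave.cpp:275 findDecoder imread_('pics/w1.png'): can't open/read file: check file path/integrity
[ WARN:0@0.011] global loadsave.cpp:275 findDecoder imread_('pics/s1.png'): can't open/read file: check file path/integrity
Traceback (most recent call last):
cv2.error: OpenCV(4.12.0) :-1: error: (-5:Bad argument) in function 'resize'
> Overload resolution failed:
>  - src data type = object is not supported
>  - Expected Ptr<cv::UMat> for argument 'src'
```

`tips_ahead` is a plain number rather than a function. The gripper has closed, so I'll carry on from here.

```bash
sed -i 's/tips_ahead())/current_tcp_pos())/' act.py; python3 - <<'E'
from act import *
print(current_width(),current_tcp_pos())
x,y=S[64]
move_straight([x,y,ZH],.15); print("lift",current_width(),current_ft_force(),current_time())
a=camera("wrist");b=camera("side")
cv2.imwrite('pics/ws1.png',cv2.resize(np.hstack([a,b])[:,:,::-1],(800,250)))
E
```

```text
4.6685754075629214e-05 [ 0.4432 -0.2233  0.0712]
lift 0.000414062512158299 [0.456  0.7482 0.4296] 6.4583
```

View pics/ws1.png

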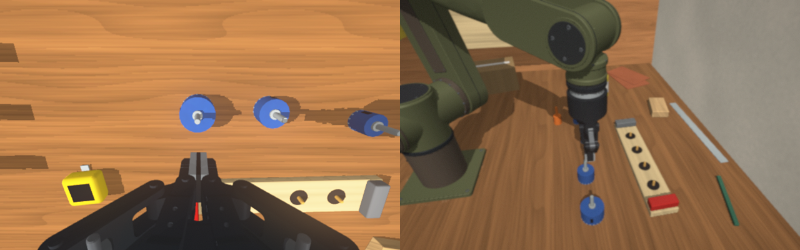

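The grip missed: the jaws closed to zero and the saw is still standing at wrist pixel (317,181). I'll measure it with the wrist camera.

```bash
cat > wl.py <<'E'
from loc import *
from bench import *
from scipy.spatial.transform import Rotation as Rn
def wpose():
    p=np.array(current_tcp_pos());r=Rn.from_quat(current_tool_rot()).as_matrix()
    T=np.eye(4);T[:3,:3]=r;T[:3,3]=p
    return T@camera_info("wrist")["mount"]
def wback(M,uv,z):
    c=camera_info("wrist")
    d=M[:3,:3]@[(uv[0]-c["cx"])/c["fx"],(uv[1]-c["cy"])/c["fy"],1]
    return M[:3,3]+d*(z-M[2,3])/d[2]
def wproj(M,P):
    c=camera_info("wrist");T=np.linalg.inv(M);q=np.atleast_2d(P)@T[:3,:3].T+T[:3,3]
    return np.c_[c["fx"]*q[:,0]/q[:,2]+c["cx"],c["fy"]*q[:,1]/q[:,2]+c["cy"]]
def wfit(M,uv,r,z0,z1):
    g=wback(M,uv,(z0+z1)/2)[:2]
    return least_squares(lambda p:hullc(wproj(M,cyl(p[0],p[1],r,z0,z1)))[0]-uv,g).x
E
python3 - <<'E'
from wl import *
M=wpose(); print(current_tcp_pos(),current_tool_rot()); im=camera("wrist"); cv2.imwrite("pics/w2.png",im[:,:,::-1])
for b in blobs(blue(im),200):
    print(b, [wfit(M,b[0],r,0,.038) for r in(.032,)])
print("tip proj",wproj(M,np.array([current_tcp_pos()])-[[0,0,.022]]))
h=cv2.cvtColor(im,cv2.COLOR_RGB2HSV)
im2=camera("top"); cv2.imwrite("pics/t2.png",im2[:,:,::-1])
for b in blobs(blue(im2),60): print("top",b)
im2=camera("side"); cv2.imwrite("pics/s2.png",im2[:,:,::-1])
for b in blobs(blue(im2),60): print("side",b)
E
```

```text
[ 0.4418 -0.222   0.1983] [ 0.      1.      0.0008 -0.0012]
(array([600.8006, 200.455 ]), 978) [array([0.4675, 0.1072])]
(array([434.3335, 179.5643]), 2132) [array([ 0.4418, -0.0902])]
(array([315.5928, 182.6957]), 2596) [array([ 0.4443, -0.2239])]
tip proj [[317.573 236.178]]
top (array([258.5226, 229.0387]), 155)
top (array([392.0336, 227.0112]), 446)
top (array([449.1407, 225.6281]), 675)
top (array([313.5587, 218.4858]), 247)
side (array([307.2971, 336.1072]), 1343)
side (array([297.0543, 277.7481]), 663)
```

View pics/w2.png

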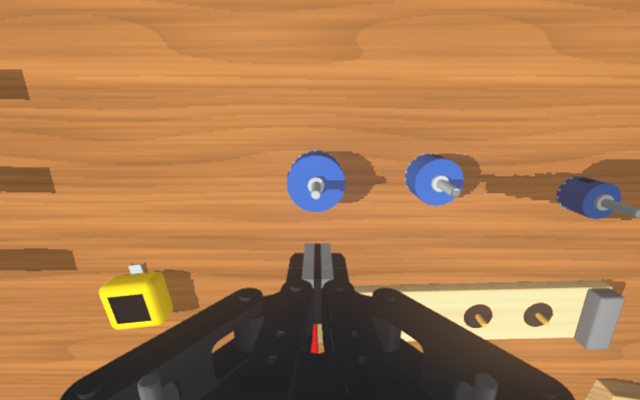

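View pics/s2.png

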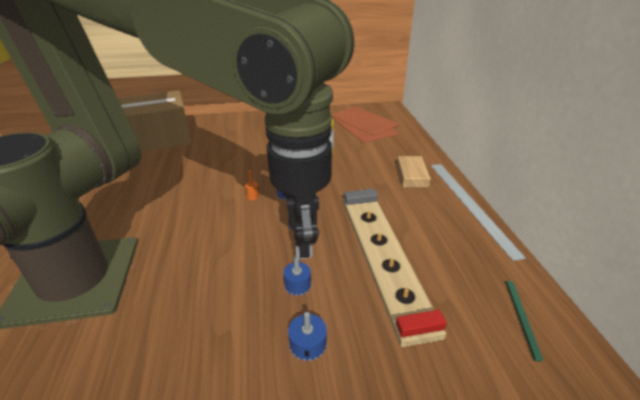

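```bash
python3 - <<'E'
from wl import *
M=wpose(); p=np.array(current_tcp_pos())
for n,uv in(("top",(449,226)),):
    pass
Pt=np.array([[p[0],p[1],p[2]-a] for a in(-.02,0,.01,.022)])
print("side",proj("side",Pt));print("top",proj("top",Pt)); print("wrist",wproj(M,Pt))
sh=np.array([[.4443,-.2239,.042],[.4443,-.2239,.078]])
print("shank w/s/t",wproj(M,sh),proj("side",sh),proj("top",sh))
s=cv2.imread("pics/s2.png")[180:380,220:400];w=cv2.imread("pics/w2.png")[130:300,230:420]
cv2.imwrite("pics/sw2.png",np.hstack([cv2.resize(s,(400,444)),cv2.resize(w,(400,444))]))
E
```

```text
side [[304.0914 247.0629]
 [304.5371 257.5621]
 [304.7531 262.6481]
 [305.0063 268.6133]]
top [[481.4797 224.2897]
 [477.4409 224.6182]
 [475.4939 224.7765]
 [473.218  224.9616]]
wrist [[317.9687 270.6462]
 [317.8451 252.0081]
 [317.7933 244.2092]
 [317.7383 235.9016]]
shank w/s/t [[315.8592 185.9472]
 [315.7332 195.3688]] [[308.9402 327.4714]
 [308.3901 313.3793]] [[452.1295 225.7603]
 [457.3553 225.3006]]
```

View pics/sw2.png

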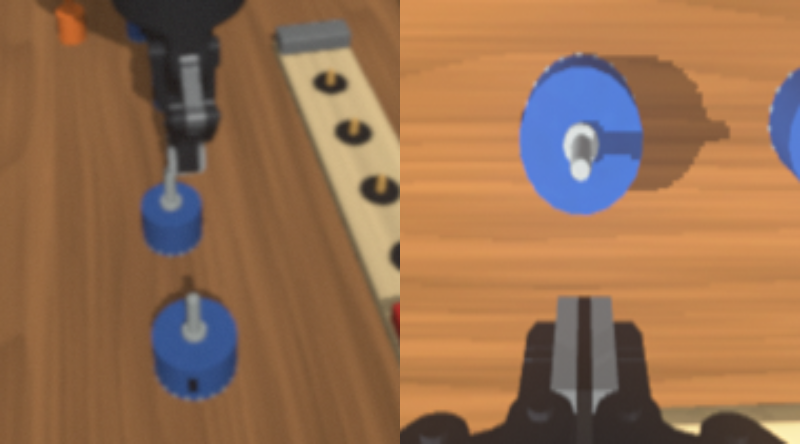

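Saw_64 hasn't moved, with the wrist fit at (0.444,-0.224). In the side view the fingertips appear at row ≈257, while the stated tip length predicts row 269. So the real tips look about 20 mm higher than stated. I'll check with a gentle touch on bare bench at (0.50,-0.33).

```bash
python3 - <<'E'
from act import *
t0=current_time()
move_pose([.50,-.33,.10],Q)
f0=np.array(current_ft_force())
move_straight([.50,-.33,.036],.1); print(current_ft_force()-f0)
cv2.imwrite("pics/s3.png",camera("side")[180:380,220:460,::-1])
z=.036
while z>-.008:
    z-=.003
    move_straight([.50,-.33,z],.04); f=np.array(current_ft_force())-f0; 
    print(z,current_tcp_pos()[2],f[2])
    if abs(f[2])>3: break
cv2.imwrite("pics/s4.png",camera("side")[180:380,220:460,::-1])
move_straight([.50,-.33,.10],.2); print(current_time()-t0,current_time())
a=np.hstack([cv2.imread("pics/s3.png"),cv2.imread("pics/s4.png")]);cv2.imwrite("pics/s34.png",cv2.resize(a,(800,333)))
E
```

```text
[-0.4416 -0.3069 -1.1105]
0.032999999999999995 0.03322053596267518 -0.6332720118120313
0.029999999999999995 0.029670280001490443 -0.28956581061639797
0.026999999999999996 0.02664202944670843 -0.5683233563781702
0.023999999999999997 0.02365808447645569 -0.21697854537125666
0.020999999999999998 0.020696766446418765 -0.555908987168905
0.018 0.017678391829892764 0.5565276103300534
0.015 0.014664988947080727 -0.6668755501741356
0.012 0.011701236841146611 -0.0806152155098479
0.009000000000000001 0.00870672118821536 -0.6075220546342114
0.006000000000000001 0.00568143914001441 -0.899483778297637
0.003000000000000001 0.0026881690023317396 -0.7690459619181876
8.673617379884035e-19 -0.00031698199859139103 -0.36050368019002055
-0.002999999999999999 -0.003325594064921892 -0.13536908722087326
-0.005999999999999999 -0.00600443788309242 -0.3320770127426159
-0.009 -0.0061047153242137185 18.06589260840909
6.008399999999999 12.7167
```

View pics/s34.png

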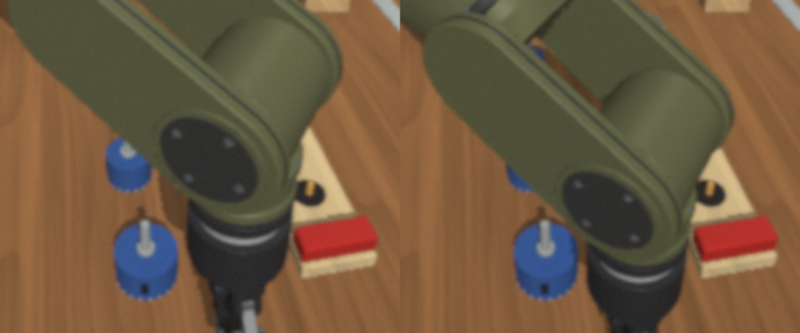

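The bench contact came at a TCP reading of -0.006, so the tips really are at reading + 6 mm, 28 mm higher than `tips_ahead` implies. I'll correct the grasp height to 0.041 and place by contact.

```bash
cat > act.py <<'E'
from bench import *
import numpy as np,cv2
np.set_printoptions(precision=4,suppress=True)
S={32:(.441,.220),42:(.463,.0915),53:(.442,-.0905),64:(.4435,-.2232)}
P={32:(.633,-.168),42:(.631,-.088),53:(.629,-.0085),64:(.6265,.0717)}
Q=[0,1,0,0]; ZG=.041; ZH=.17
def pick(d):
    x,y=S[d]
    gripper_to(.045,40)
    move_pose([x,y,ZH],Q)
    f0=np.array(current_ft_force())
    move_straight([x,y,ZG+.012],.12); print("near dF",current_ft_force()-f0)
    move_straight([x,y,ZG],.05); print("down",current_tcp_pos(),current_ft_force()-f0)
    gripper_to(0,40); w=current_width(); print("grip",w)
    move_straight([x,y,ZH],.15); print("lift",current_width(),current_ft_force()-f0,current_time())
    return .007<current_width()<.014
def place(d):
    x,y=P[d]
    move_pose([x,y,ZH],Q); print("over",current_tcp_pos(),current_width())
    move_straight([x,y,ZG+.030],.12); hold(.1); f0=np.array(current_ft_force())
    z=ZG+.030
    while z>ZG+.013:
        z-=.002; move_straight([x,y,z],.03); f=current_ft_force()-f0
        if np.linalg.norm(f)>4: break
    print("z-ZG",z-ZG,"dF",f,current_tcp_pos(),current_width())
def release(d):
    x,y=P[d]
    gripper_to(.04); hold(.1)
    move_straight([x,y,ZH],.15); print("t",current_time())
def shots(k,crop=True):
    a=camera("wrist");b=camera("side")
    cv2.imwrite(f'pics/ws{k}.png',cv2.resize(np.hstack([a,b])[:,:,::-1],(800,250)))
E
python3 - <<'E'
from act import *
print(pick(64)); shots(5)
E
```

```text
near dF [-0.4348 -0.7261 -1.6056]
down [ 0.4432 -0.223   0.0406] [ 0.8301  0.2244 -1.3785]
grip 0.007745766092487746
lift 0.007593907459672537 [ 0.4882 -0.7369 -4.1087] 16.775
True
```

View pics/ws5.png

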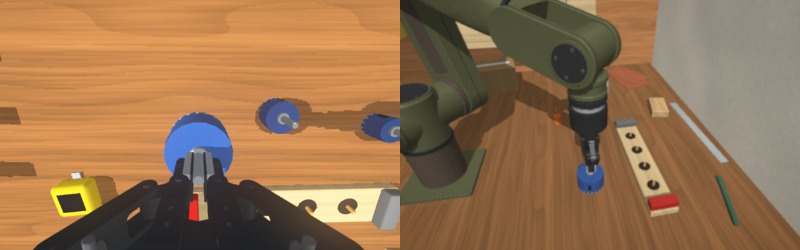

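Saw_64 is held, at wrist (198,150), with a width of 7.6 mm. I'll place it next.

```bash
python3 - <<'E'
from act import *
place(64); shots(6)
E
```

```text
over [0.6263 0.0706 0.1698] 0.008180966078909781
z-ZG 0.015999999999999993 dF [-3.8928  1.2469 10.0995] [0.6271 0.0717 0.0593] 0.008043172036189766
```

View pics/ws6.png

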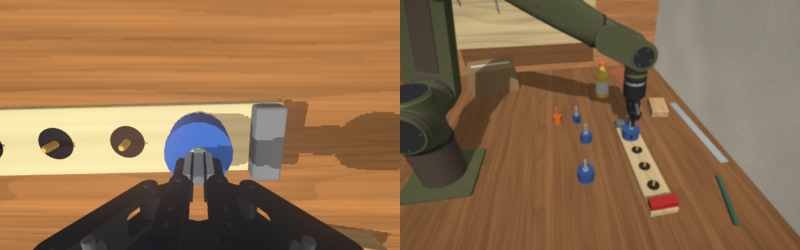

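Contact came at +18 mm, exactly rail height, so the saw is over the peg and seated. I'll release it, check, then do saw_53.

```bash
python3 - <<'E'
from act import *
from wl import *
release(64)
M=wpose(); im=camera("wrist"); cv2.imwrite("pics/w7.png",im[:,:,::-1])
for b in blobs(blue(im),400): print(b,wfit(M,b[0],.032,.018,.056))
h=cv2.cvtColor(im,cv2.COLOR_RGB2HSV)
for b in blobs((h[...,2]<70)&(np.arange(400)[:,None]<240),150): print("dk",b,wback(M,b[0],.019))
print(pick(53)); place(53); shots(8)
E
```

```text
t 22.5167
(array([317.2482, 194.4809]), 3425) [0.6284 0.0714]
(array([339.994 ,  12.0701]), 1169) [0.4767 0.0896]
(array([140.4112,   6.2056]), 681) [ 0.4711 -0.0714]
dk (array([ 90.9314, 192.2529]), 874) [ 0.6327 -0.1677  0.019 ]
near dF [-0.8861 -0.4633 -0.7972]
down [ 0.4416 -0.0904  0.0405] [-0.5563  0.4551 -1.1261]
grip 0.007927043735457672
lift 0.007861620182838897 [-1.6295 -0.5134 -2.0893] 26.7
True
over [ 0.6279 -0.0088  0.1688] 0.007779970594787705
z-ZG 0.015999999999999993 dF [-3.4609  0.6912  9.9396] [ 0.6296 -0.0086  0.0592] 0.007952499258786588
```

View pics/w7.png

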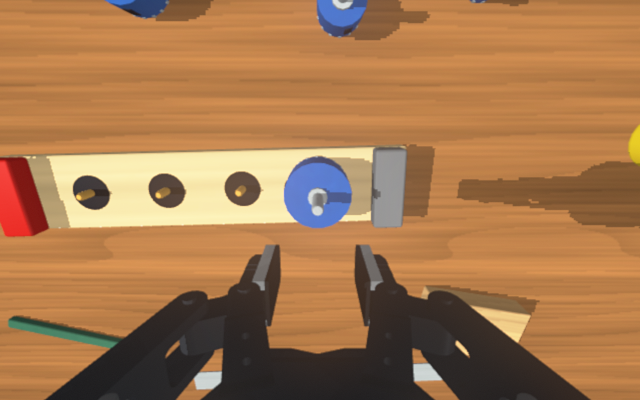

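View pics/ws8.png

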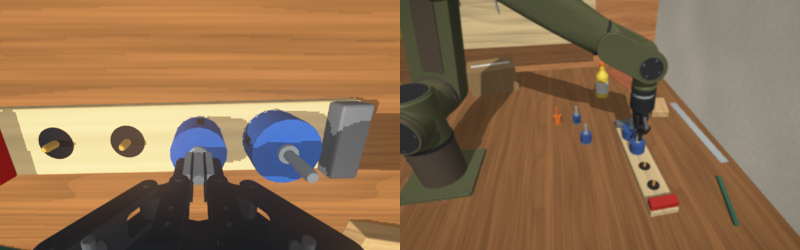

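Saw_64 stands upright next to the grey block, at w7 pixel (317,194), fitted at (0.628,0.071) and centred. The visible peg fits (0.6327,-0.1677), which matches what I'm using. Saw_53 is seated on the next peg at contact height, so I'll continue with 42 and 32.

```bash
python3 - <<'E'
from act import *
release(53)
ok=pick(42); print(ok)
if ok:
    place(42); shots(9); release(42)
    ok=pick(32); print(ok)
    if ok: place(32); shots(10)
E
```

```text
t 31.8667
near dF [ 1.2687 -0.8647  1.433 ]
down [0.4626 0.0915 0.0405] [-0.3198 -1.3153 -0.2342]
grip 0.008031416472676016
lift 0.007962619354053084 [ 0.2199 -1.0778 -0.7891] 35.8333
True
over [ 0.6302 -0.087   0.1693] 0.007998462435810668
z-ZG 0.015999999999999993 dF [-3.9232  0.2106  9.6418] [ 0.6317 -0.0881  0.0592] 0.00818655796134896
t 41.1333
near dF [-0.6088 -0.1851  0.5067]
down [0.4406 0.2199 0.0405] [-0.2071 -1.7188  0.4259]
grip 0.008065115369304043
lift 0.007951395738455094 [-0.6113 -0.3384 -1.043 ] 45.6583
True
over [ 0.633  -0.1668  0.17  ] 0.007837439604043674
z-ZG 0.015999999999999993 dF [-2.7937 -0.4836  8.2585] [ 0.6338 -0.1683  0.0592] 0.00792960594464565
```

```bash
python3 -c "
import cv2,numpy as np
cv2.imwrite('pics/ws910.png',np.vstack([cv2.imread('pics/ws9.png'),cv2.imread('pics/ws10.png')]))"
```

```text
(no output)
```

View pics/ws910.png

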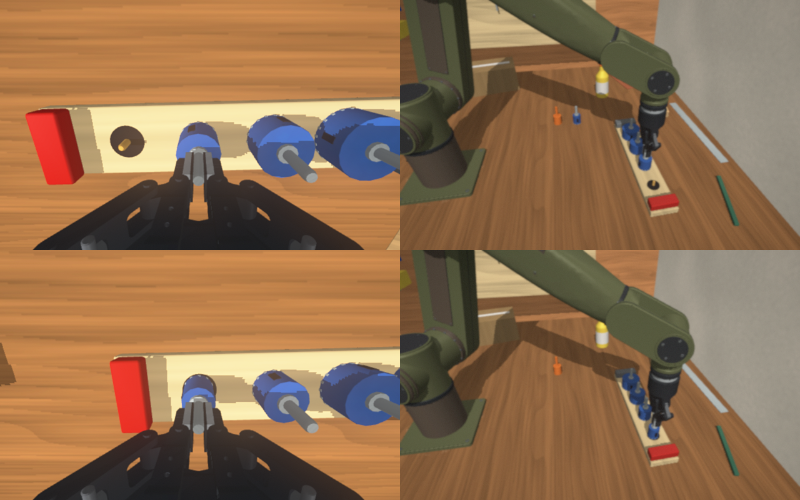

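All four made contact at rail height. I'll release, move the arm clear and verify.

```bash
python3 - <<'E'
from act import *
from loc import *
release(32)
move_pose([.42,-.2,.25],Q); hold(.3)
R={32:.016,42:.021,53:.0265,64:.032}
ims={n:camera(n) for n in("top","side")}
for n,im in ims.items():
    cv2.imwrite(f"pics/{n}11.png",im[:,:,::-1])
    bl=sorted(blobs(blue(im),60),key=lambda b:b[1]); print(n,len(bl))
    if len(bl)==4:
        for b,d in zip(bl,(32,42,53,64)):
            p,a=fit(n,b[0],R[d],.018,.056); print(d,p,"off",p-P[d],b[1],round(a))
t=ims["top"][110:270,120:480];s=ims["side"][90:360,220:460]
cv2.imwrite("pics/f11.png",np.hstack([cv2.resize(t,(500,222))[:, :, ::-1],np.zeros((222,10,3),np.uint8),cv2.resize(s,(197,222))[:,:,::-1]]))
cv2.imwrite("pics/side11c.png",cv2.resize(s,(533,600),interpolation=cv2.INTER_CUBIC)[:,:,::-1])
print(current_time(),current_ft_force())
E
```

```text
t 51.5833
top 4
32 [ 0.6326 -0.1666] off [-0.0004  0.0014] 196 221
42 [ 0.6326 -0.0883] off [ 0.0016 -0.0003] 294 333
53 [ 0.6303 -0.0086] off [ 0.0013 -0.0001] 441 487
64 [0.6284 0.0714] off [ 0.0019 -0.0003] 631 678
side 2
52.9 [0.228  0.1828 0.0753]
```

View pics/top11.png

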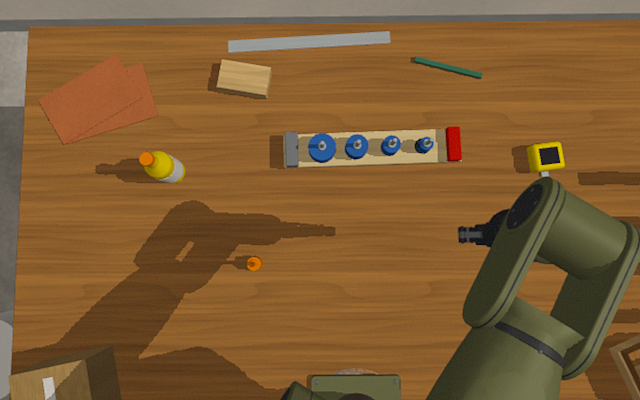

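View pics/side11c.png

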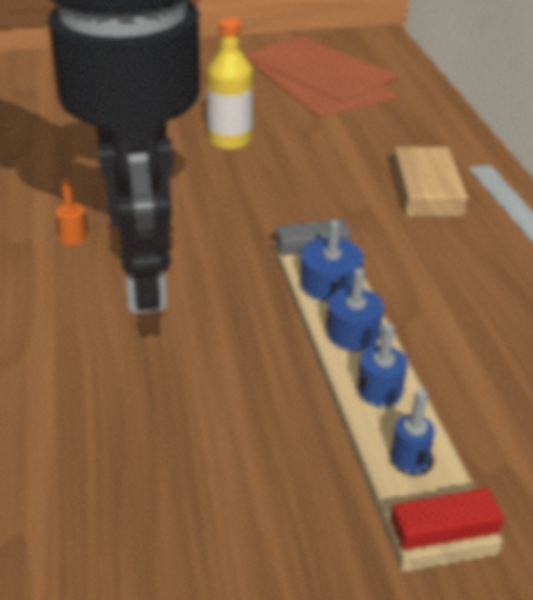

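The final pictures show the saws upright at top-view (425,145), (391,146), (356,147) and (321,148), growing away from the red block. The glue (165,165) and the orange look-alike (254,264) have not moved. Top-view offsets from the pegs are at most 2 mm.

```bash
python3 -c "
from bench import *
hand_in(); print(current_time())"
```

```text
the job is handed in; nothing more can be done
the job is handed in; nothing more can be done
```

All four hole saws are on their pegs in order, 32, 42, 53 and 64 mm from the red block to the grey one. I handed the job in at about 53 s of the 93 s allowed. I gripped each saw by its shank and lowered it until it touched the rail.

- **Final checks:** In the top view each saw is within about 2 mm of its peg. Each one touched down at rail height, within the 2 mm lowering step, and looks upright in the side view. The glue bottle and the orange look-alike are where they started, and the arm is clear of everything.
- **First grasp missed:** The fingertips sat 28 mm higher than `tips_ahead` implies. I found this with one light touch on bare bench (18 N) and corrected the grasp height; saw_64 had not moved.
- **Disagreements:** The side and top cameras differed by up to 4 mm, the same way for saws and pegs. In the last side picture the colour detection found only two blue shapes, so it gave no second position measurement and I checked that view by eye only.

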